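# Change over the dust extraction gates

### The arm

A 7-joint arm with a two-finger parallel gripper is mounted at the origin on a cart in front of the work surface, level with it; the furniture and walls round the work are solid. World frame = base frame: x ahead of the robot, y to its left, z up, the work surface at z = 0. Lengths are in m, angles in rad, forces in N, time in s.
With the tool pointing down it reaches from about 0.425 to 0.95 m from the base axis. Payload 4.7 kg.
Tool frame: the origin (TCP) lies at the very end of the fingers, on their centre line; the grasp point (between the pads) lies grasp_offset behind it (grasp_offset is the distance from the TCP to the grasp point, in m); z points along the fingers, y is the direction in which the jaws open and shut (so a half turn about z gives the same grasp; the last joint's range is limited). The gripper opens to 85 mm and grips with 20 to 120 N. Pads are 22 mm wide; open, the fingers measure 114 mm over their backs; the gripper's body (76 mm by 85 mm) begins 54 mm behind the grasp point. The pads swing forward as they close: fully open they stand 13 mm farther back than shut.
Start: joints at [1.166, 0.469, -0.049, 1.532, 0.024, 1.141, -0.082], TCP at [0.248, -0.628, 0.231] pointing down, gripper open.
Joint ranges: [-2.59, 2.59], [-0.33, 1.99], [-1.39, 1.29], [0.1, 2.45], [-1.04, 4.18], [0.21, 1.99], [-2.66, 2.66]. Speed limits (rad/s): [2.57, 2.57, 3.14, 3.14, 3.14, 3.14, 3.14].

### API

Orientations are given as a unit quaternion [x, y, z, w].
In Python, from cell import get_obs, snapshot, calibration, close_job, find_in, trace, grasp_offset gives the robot as it stands. The module is installed in compiled form; this text tells all that it offers.
- The arm moves only by the tool move_arm, never from a script. Its argument "moves" is a list that holds one entry, the list of rows, each a list of 7 numbers: the shift along the tool's x, y, z in mm, then the turn, a rotation vector about the tool's x, y, z in rad, then the opening, from 0 (shut) to 1 (fully open). A call has 1 to 12 rows; each row shifts and turns the commanded pose from where the row before left it, along the tool's axes as they then stand; what a row does not reach is not made up. A row lasts 1/10 s, in which the tool goes at most 50 mm and 8.59 degrees, less where a joint would pass 70% of its speed; a pose out of reach is approached as far as the arm can. A call with a gripper value outside its range is refused whole. The fingers move at their own pace and stop on an object; the grip force is fixed at half the most. Time passes only in rows, so rows that do not move let the fingers close. It gives the time, the measured TCP pose, the force and the opening at its end, in the units of the state.
- get_obs(): the state, without advancing time (a new reading comes with each control period).
- snapshot(name): name is "side" or "top"; returns the picture (400x640x3 uint8, red, green, blue); there is no depth.
- calibration(name): a dict with "camera_matrix" (3x3 intrinsics, pixels), "k1" (the pictures are not rectified: a ray, as slopes to the right and down, at radius r is drawn at 1 + k1 r^2 times it, then the intrinsics apply), "xyz" and "attitude" of the camera in the world. Camera axes: x right, y down, z forward; pixel columns grow to the right and rows downward; lengths in m; the calibration is good to about 2 mm. A picture is of the moment at which its call begins. calibration takes no time and is no camera call.
- close_job(): hands the job in, once; it reports no verdict.
Trained networks look in the newest picture that a camera, given by its name, has taken for a name from the list of things; names that differ only in an ending like _2 or _b are one class to them, and where a whole thing is asked for, a point or a joint stands for the part that bears it (a point fixed in the world has none). Each returns a list of dicts, best first, with "confidence" (0 to 1); they miss things now and then, are a little off and sometimes report something else, mostly with a low value. They report only what shows in the picture. A call takes as long as a camera call.
- find_in(camera, name): "at" ([x, y, z] in m, in world coordinates, good to about 4 mm: the middle of the surface that is visible of it).
- trace(camera, name): "region" (400x640 bool, what is visible of it).
The state is a dict: "time_s": time; "qpos": joint angles; "joint_vel": joint speeds; "joint_efforts": joint torques, N m; "eef_pos": TCP position; "tcp_rot": TCP orientation; "ft_force": force on the tool from outside, world axes, zero at the start; "moment": the same for the moment, N m; "finger_gap": finger opening in m.
Only numpy, scipy, OpenCV 4.12 (cv2) and the standard library are available. Lean on these libraries where they do the work, as an engineer would, in place of code of your own. Each camera call takes 0.05 s, during which the arm holds its last target.

### The job

The dust extraction manifold on the bench must change over from the blue branch to the red one. Pull the red knob out to its stop to open that gate, and only then push the blue knob fully home to shut the other, so that the extractor always has an open gate. Leave the green gate shut as it is.

Things in the scene. Friction and masses are not known exactly. Their poses are not given: they have to be found in the camera images.
- manifold: grey dust extraction manifold fixed to the bench, 100 deep (x) x 360 wide (y) x 78 mm high; outlet stub at the left (+y) end. Three sliding gates with knobs (red, blue, green, in any order) at its front, 110 mm apart, the middle one on the centreline. Origin: centre of the underside; x points to the back, z up; front face at x = -50 mm. Small tools lie to either side, clear of the knobs.
- red_knob (a point): centre of the red knob (cylinder 30 mm across, 30 mm long, axis level, 50 mm above the bench) on the end of a 24 x 4 mm steel gate blade. It starts home. Axes as the manifold's. Travel 50 mm along -x: home (gate shut) 37 mm in front of the front face, outer stop (open) 87 mm. About 5 N starts it from either stop; past mid-travel a spring snaps it to the other stop.
- blue_knob (a point): centre of the blue knob (cylinder 30 mm across, 30 mm long, axis level, 50 mm above the bench) on the end of a 24 x 4 mm steel gate blade. It starts out. Axes as the manifold's. Travel 50 mm along -x: home (gate shut) 37 mm in front of the front face, outer stop (open) 87 mm. About 5 N starts it from either stop; past mid-travel a spring snaps it to the other stop.
- green_knob (a point): centre of the green knob (cylinder 30 mm across, 30 mm long, axis level, 50 mm above the bench) on the end of a 24 x 4 mm steel gate blade. It starts home. Axes as the manifold's. Travel 50 mm along -x: home (gate shut) 37 mm in front of the front face, outer stop (open) 87 mm. About 5 N starts it from either stop; past mid-travel a spring snaps it to the other stop.

How it is judged:
On the way, in this order (a step that is already met when the one before it is completed fails the run):
1. the red knob is pulled out to its stop while the blue one is still out (x of each of red_knob, blue_knob in the frame of manifold below -0.125 m), for 0.2 s.
2. the blue knob is pushed home with the red one still out (x of red_knob in the frame of manifold below -0.125 m and x of blue_knob in the frame of manifold above -0.099 m), for 0.2 s.
At the end, for the whole second after the job is handed in: The red knob is out within 12 mm of its outer stop, and the blue and green knobs are home within 12 mm (all of step 2 and x of green_knob in the frame of manifold above -0.099 m); the robot touches nothing.
It fails at once if the green gate is pulled more than 15 mm from home (distance of green_knob from where it was at the start of the episode above 0.015 m).
It also fails if it takes over 42 s, if anything falls off the work surface, if the arm or the gripper's body presses on something with over 40 N, if the wrist force passes 120 N, or if a joint passes its speed limit or range.

## Working session

There is one attempt and no reset: what is moved stays moved. The work goes in short steps, Python scripts to look and compute and a tool call to move; the robot and the scene stay as the last step left them, time stands still between calls to the robot, and variables do not carry over. Pictures are saved under pics/ and viewed, and the job is handed in when it is done.

Besides the shell and the picture viewer there is one more tool, called after "Emit:" as name(argument=value, ...) on one line, values as JSON. move_arm: Moves the arm, as the interface text tells. Its arguments: {"type":"object","properties":{"moves":{"type":"array"}},"required":["moves"]}

```bash
mkdir -p pics
python3 - <<'E'
from cell import *
import cv2
o=get_obs();print({k:o[k] for k in('time_s','eef_pos','tcp_rot','finger_gap','qpos')},grasp_offset)
for c in("side","top"):
    im=snapshot(c);cv2.imwrite(f"pics/{c}0.png",im[:,:,::-1]);print(c,calibration(c))
    for n in("red_knob","blue_knob","green_knob","manifold"):
        print(n,[(d["at"],d["confidence"]) for d in find_in(c,n)[:2]])
print(get_obs()["time_s"])
E
```

```text
{'time_s': 0.0, 'eef_pos': array([ 0.24750789, -0.62733097,  0.23024678]), 'tcp_rot': array([ 9.82398553e-01,  1.86794218e-01, -2.14162982e-04, -9.78720330e-04]), 'finger_gap': 0.08532887482645546, 'qpos': array([ 1.1661102 ,  0.46943831, -0.04856953,  1.53373331,  0.02406466,
        1.14100885, -0.08228517])} 0.0187
side {'camera_matrix': array([[365.56294172,   0.        , 321.01303794],
       [  0.        , 365.56294172, 199.91656945],
       [  0.        ,   0.        ,   1.        ]]), 'k1': 0.007640864546127158, 'xyz': array([ 0.50269343, -0.72332435,  0.38915636]), 'attitude': array([ 0.8306334 , -0.06032342,  0.0283418 , -0.55281641])}
red_knob [([0.5438, 0.0306, 0.0548], 0.76)]
blue_knob [([0.5031, 0.1387, 0.0508], 0.64)]
green_knob [([0.5492, -0.0794, 0.054], 0.51)]
manifold [([0.6279, -0.1202, 0.0827], 0.81)]
top {'camera_matrix': array([[513.74555566,   0.        , 318.02542204],
       [  0.        , 513.74555566, 213.55384419],
       [  0.        ,   0.        ,   1.        ]]), 'k1': 0.054437871471739153, 'xyz': array([0.42758107, 0.04670156, 1.00964732]), 'attitude': array([-0.69877799,  0.71007406, -0.066129  ,  0.05595626])}
red_knob [([0.5452, 0.0384, 0.0617], 0.52)]
blue_knob [([0.5181, 0.143, 0.0514], 0.83)]
green_knob [([0.5472, -0.0703, 0.0585], 0.67)]
manifold [([0.6276, 0.0549, 0.0798], 0.67)]
0.5
```

View pics/top0.png

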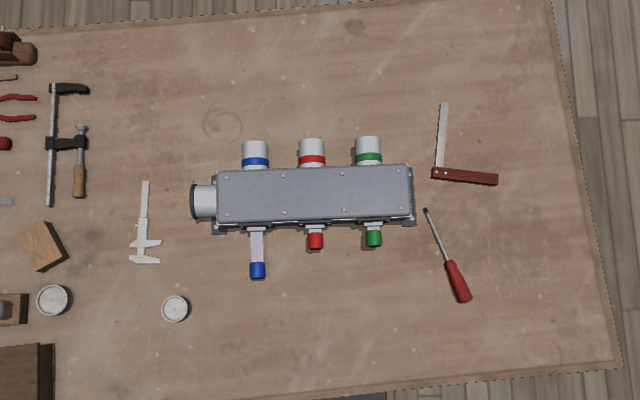

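View pics/side0.png

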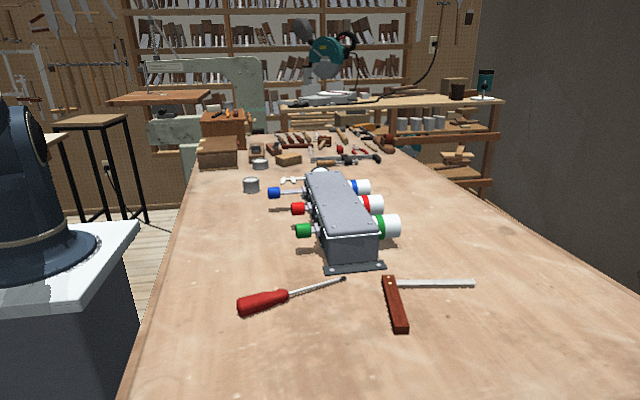

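The top view shows the manifold's lid from about (217,172) to (413,220). The blue knob is out at (257,270), red is home at (316,240) and green is home at (374,237). Next I'll work out the manifold's yaw and the knob positions.

```bash
cat > h.py <<'E'
import numpy as np,cv2
from scipy.spatial.transform import Rotation as R
from cell import *
def ray(c,uv,z):
    k=calibration(c);K=k["camera_matrix"]
    d=(np.array(uv,float)-K[:2,2])/K[0,0]; u=d.copy()
    for _ in range(20): u=d/(1+k["k1"]*(u@u))
    v=R.from_quat(k["attitude"]).apply([u[0],u[1],1]); p=k["xyz"]
    return p+v*(z-p[2])/v[2]
E
python3 - <<'E'
from h import *
im=snapshot("top")
hsv=cv2.cvtColor(im,cv2.COLOR_RGB2HSV)
for n in("red_knob","blue_knob","green_knob"):
    r=trace("top",n)
    if not r: print(n,"none");continue
    m=r[0]["region"].astype(np.uint8);ys,xs=np.nonzero(m)
    rect=cv2.minAreaRect(np.c_[xs,ys].astype(np.float32))
    print(n,r[0]["confidence"],m.sum(),rect,ray("top",rect[0],.058),np.array([xs.min(),xs.max(),ys.min(),ys.max()]))
m=trace("top","manifold")[0]["region"].astype(np.uint8)
cv2.imwrite("pics/m.png",m*255)
g=cv2.resize(im[110:300,170:430],None,fx=3,fy=3,interpolation=cv2.INTER_CUBIC);cv2.imwrite("pics/z.png",g[:,:,::-1])
E
```

```text
red_knob 0.8 274 ((315.5, 239.5), (19.0, 15.0), 90.0) [0.54463457 0.03707141 0.058     ] [308 323 230 249]
blue_knob 0.75 709 ((256.0, 255.0), (48.0, 16.0), 90.0) [0.51755291 0.1475689  0.058     ] [248 264 231 279]
green_knob none
```

View pics/z.png

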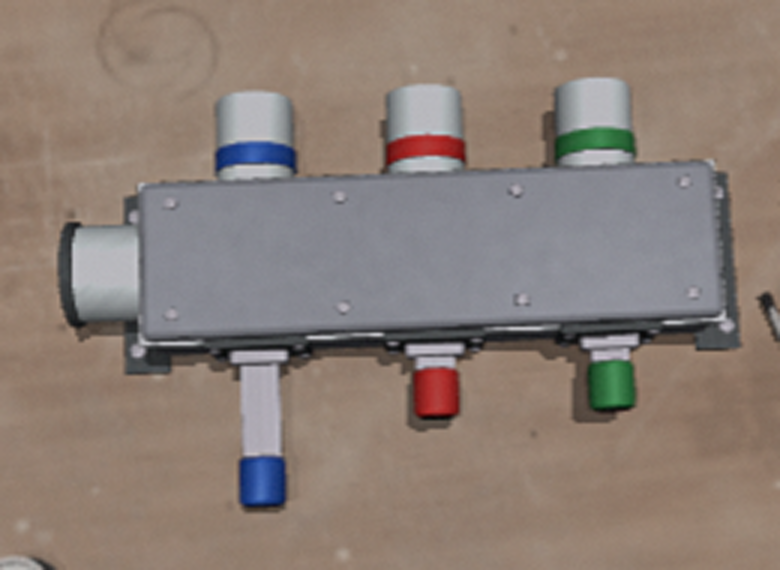

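Run:
```python
from h import *
im=snapshot("top").astype(int)
C=[(140,187),(712,163),(722,315),(147,335)]
P=[ray("top",(170+a/3,110+b/3),.078) for a,b in C]
for p in P:print(p.round(4))
r,g,b=im[...,0],im[...,1],im[...,2]
for n,m in(("red",(r>1.8*g)&(r>1.8*b)),("green",(g>1.5*r)&(g>1.3*b)),("blue",(b>1.6*r)&(b>1.3*g))):
    m=m.copy();m[:225]=0;m[285:]=0;m[:,:240]=0;m[:,400:]=0
    ys,xs=np.nonzero(m);print(n,m.sum(),xs.min(),xs.max(),ys.min(),ys.max(),ray("top",((xs.min()+xs.max())/2,(ys.min()+ys.max())/2),.056), ray("top",(xs.mean(),ys.mean()),.056))
e=P[0]-P[1];print("len",np.linalg.norm(e),"yaw",np.degrees(np.arctan2(-e[0],e[1])));e=P[3]-P[2];print(np.linalg.norm(e),np.degrees(np.arctan2(-e[0],e[1])))
print("c",np.mean(P,0))
o=get_obs();print(o["time_s"],R.from_quat(o["tcp_rot"]).as_matrix().round(3))
```

```text
[0.6707 0.2188 0.078 ]
[ 0.6812 -0.137   0.078 ]
[ 0.5849 -0.1387  0.078 ]
[0.5778 0.2131 0.078 ]
red 234 308 322 233 248 [0.54301719 0.03801516 0.056     ] [0.54301719 0.03801516 0.056     ]
green 226 366 380 230 246 [ 0.546059   -0.07052596  0.056     ] [ 0.54616949 -0.07093573  0.056     ]
blue 239 250 264 262 278 [0.49004415 0.14581004 0.056     ] [0.48980596 0.14579356 0.056     ]
len 0.35596388728034123 yaw 1.6962095751067836
0.3518418008634154 1.1579844952168494
c [0.62865732 0.03904736 0.078     ]
0.8 [[ 0.93   0.367  0.   ]
 [ 0.367 -0.93  -0.   ]
 [ 0.     0.    -1.   ]]
```

Emit:
move_arm(moves=[[[0, 0, 0, 0, 0, 0.116, 1], [0, 0, 0, 0, 0, 0.116, 1], [0, 0, 0, 0, 0, 0.116, 1], [14, -30, 0, 0, 0, 0, 1], [14, -30, 0, 0, 0, 0, 1], [14, -30, 0, 0, 0, 0, 1], [14, -30, 0, 0, 0, 0, 1], [14, -30, 0, 0, 0, 0, 1], [14, -30, 0, 0, 0, 0, 1], [14, -30, 0, 0, 0, 0, 1], [14, -30, 0, 0, 0, 0, 1], [14, -30, 0, 0, 0, 0, 1]]])

```text
time_s: 2.0
eef_pos: [0.3667, -0.3532, 0.2316]
tcp_rot: [1.0, 0.014, 0.0, 0.0]
ft_force: [0.6, -0.2, -0.1]
finger_gap: 0.0853
```

```bash
cat >> h.py <<'E'
def to(p):
    o=get_obs();M=R.from_quat(o["tcp_rot"]).as_matrix()
    print(o["time_s"],o["eef_pos"].round(4),"yaw",np.degrees(np.arctan2(M[1,0],M[0,0])).round(2),M[:,2].round(3),"F",o["ft_force"].round(1),"gap",round(o["finger_gap"],4),"q",o["qpos"].round(2))
    print("go mm",(M.T@(np.array(p)-o["eef_pos"])*1000).round(1))
E
python3 -c "
from h import *
to([.540,.037,.15])"
```

```text
2.0 [ 0.3667 -0.3532  0.2316] yaw 1.59 [ 0.001 -0.    -1.   ] F [ 0.6 -0.2 -0.1] gap 0.0853 q [ 0.77  0.2  -0.1   1.92  0.02  1.02 -0.88]
go mm [ 184.  -385.3   81.5]
```

Emit:
move_arm(moves=[[[16, -34, 6, 0, 0, 0, 1], [16, -34, 6, 0, 0, 0, 1], [16, -34, 6, 0, 0, 0, 1], [16, -34, 6, 0, 0, 0, 1], [16, -34, 6, 0, 0, 0, 1], [16, -34, 6, 0, 0, 0, 1], [16, -34, 6, 0, 0, 0, 1], [16, -34, 6, 0, 0, 0, 1], [16, -34, 6, 0, 0, 0, 1], [16, -34, 6, 0, 0, 0, 1], [16, -34, 6, 0, 0, 0, 1], [0, 0, 0, 0, 0, 0, 1]]])

```text
time_s: 3.2
eef_pos: [0.5329, 0.0305, 0.1651]
tcp_rot: [1.0, 0.018, 0.001, -0.002]
ft_force: [-0.1, 0.7, 0.7]
finger_gap: 0.0856
```

```bash
python3 -c "
from h import *
to([.540,.037,.031])
im=snapshot('top');cv2.imwrite('pics/t2.png',cv2.resize(im[110:310,170:430],None,fx=3,fy=3)[:,:,::-1])
im=snapshot('side');cv2.imwrite('pics/s2.png',cv2.resize(im[100:270,200:420],None,fx=3,fy=3)[:,:,::-1])"
```

```text
3.2 [0.5329 0.0305 0.1651] yaw 2.09 [ 0.001  0.004 -1.   ] F [-0.1  0.7  0.7] gap 0.0856 q [ 0.15  0.33 -0.34  1.93  0.14  0.9  -1.8 ]
go mm [  7.1  -5.8 134.1]
```

View pics/s2.png

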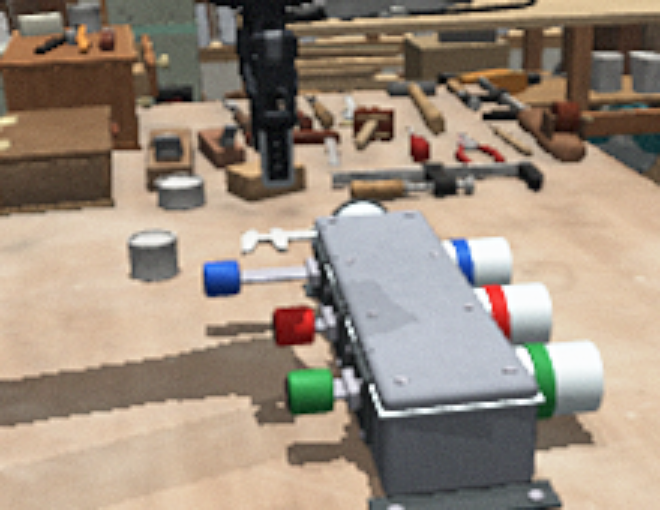

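View pics/t2.png

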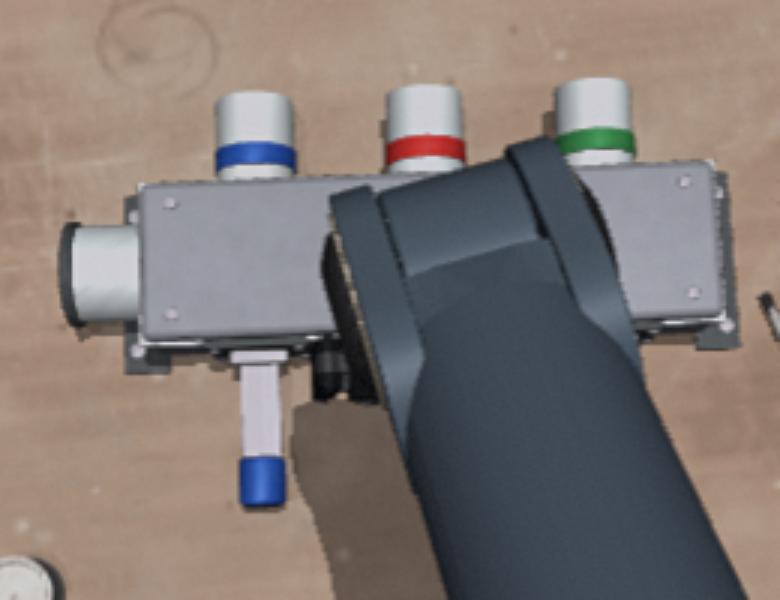

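The gripper is over the red knob, about 7 mm short in x. Blue is still out and green is still home. I'll descend in two stages.

Emit:
move_arm(moves=[[[3, -2, 0, 0, 0, 0, 1], [3, -2, 0, 0, 0, 0, 1], [0, 0, 12, 0, 0, 0, 1], [0, 0, 15, 0, 0, 0, 1], [0, 0, 15, 0, 0, 0, 1], [0, 0, 15, 0, 0, 0, 1], [0, 0, 0, 0, 0, 0, 1]]])

```text
time_s: 4.0
eef_pos: [0.5356, 0.0275, 0.1058]
tcp_rot: [1.0, 0.013, -0.003, 0.0]
ft_force: [0.6, -0.3, -0.1]
finger_gap: 0.0851
```

```bash
python3 -c "
from h import *
to([.540,.037,.031])"
```

```text
4.0 [0.5356 0.0275 0.1058] yaw 1.54 [-0.005 -0.001 -1.   ] F [ 0.6 -0.3 -0.1] gap 0.0851 q [ 0.13  0.42 -0.32  1.97  0.18  0.79 -1.84]
go mm [ 5.  -9.4 74.8]
```

Emit:
move_arm(moves=[[[2, -4, 0, 0, 0, 0, 1], [2, -5, 0, 0, 0, 0, 1], [0, 0, 12, 0, 0, 0, 1], [0, 0, 15, 0, 0, 0, 1], [0, 0, 15, 0, 0, 0, 1], [0, 0, 15, 0, 0, 0, 1], [0, 0, 10, 0, 0, 0, 1], [0, 0, 7, 0, 0, 0, 1], [0, 0, 0, 0, 0, 0, 1]]])

```text
time_s: 4.9
eef_pos: [0.5409, 0.0375, 0.0335]
tcp_rot: [1.0, 0.014, -0.001, 0.0]
ft_force: [-0.2, -0.6, -0.2]
finger_gap: 0.0854
```

```bash
python3 -c "
from h import *
to([.540,.037,.031])
im=snapshot('side');cv2.imwrite('pics/s3.png',cv2.resize(im[100:270,200:420],None,fx=3,fy=3)[:,:,::-1])"
```

```text
4.9 [0.5409 0.0375 0.0335] yaw 1.61 [-0.001 -0.    -1.   ] F [-0.2 -0.6 -0.2] gap 0.0854 q [ 0.08  0.53 -0.29  2.    0.24  0.64 -1.91]
go mm [-0.9  0.5  2.5]
```

View pics/s3.png

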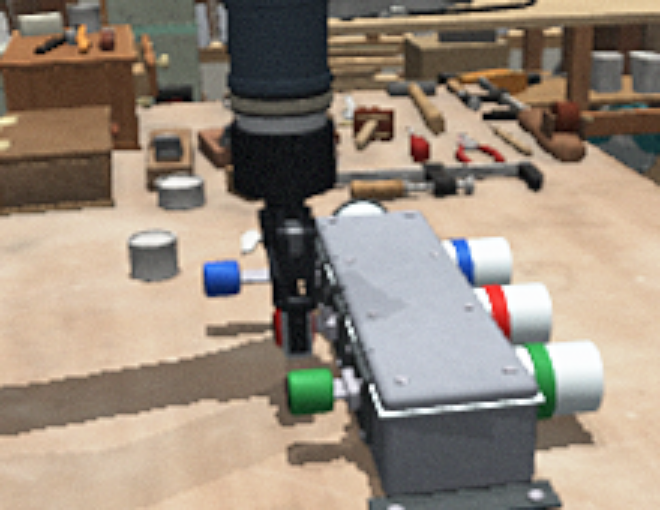

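The fingers straddle the red knob at about (295,330) in the crop, in free air. Now I'll close.

Emit:
move_arm(moves=[[[0, 0, 0, 0, 0, 0, 0], [0, 0, 0, 0, 0, 0, 0], [0, 0, 0, 0, 0, 0, 0], [0, 0, 0, 0, 0, 0, 0], [0, 0, 0, 0, 0, 0, 0], [0, 0, 0, 0, 0, 0, 0], [0, 0, 0, 0, 0, 0, 0], [0, 0, 0, 0, 0, 0, 0]]])

```text
time_s: 5.75
eef_pos: [0.5416, 0.0387, 0.0351]
tcp_rot: [1.0, 0.014, 0.0, -0.001]
ft_force: [-1.4, 2.3, 5.2]
finger_gap: 0.0283
```

Emit:
move_arm(moves=[[[-5, 0, 0, 0, 0, 0, 0], [-5, 0, 0, 0, 0, 0, 0], [-5, 0, 0, 0, 0, 0, 0], [-5, 0, 0, 0, 0, 0, 0], [-5, 0, 0, 0, 0, 0, 0], [-5, 0, 0, 0, 0, 0, 0], [-5, 0, 0, 0, 0, 0, 0], [-5, 0, 0, 0, 0, 0, 0], [-5, 0, 0, 0, 0, 0, 0], [-5, 0, 0, 0, 0, 0, 0], [0, 0, 0, 0, 0, 0, 0]]])

```text
time_s: 6.85
eef_pos: [0.4916, 0.0373, 0.0351]
tcp_rot: [1.0, 0.014, 0.001, -0.001]
ft_force: [1.1, 5.0, 6.6]
finger_gap: 0.0286
```

```bash
python3 -c "
from h import *
to([.490,.0356,.031])
im=snapshot('side');cv2.imwrite('pics/s4.png',cv2.resize(im[100:270,200:420],None,fx=3,fy=3)[:,:,::-1])"
```

```text
6.85 [0.4916 0.0373 0.0351] yaw 1.64 [ 0.002  0.001 -1.   ] F [1.1 5.  6.6] gap 0.0286 q [ 0.08  0.47 -0.29  2.11  0.24  0.59 -1.93]
go mm [-1.6  1.6  4.1]
```

View pics/s4.png

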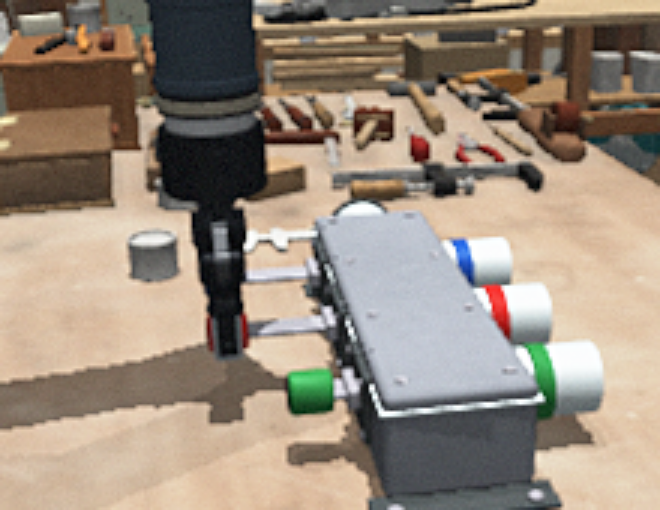

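The red blade now shows fully extended. I'll nudge it 2 mm further, release and lift.

Emit:
move_arm(moves=[[[-2, 0, 0, 0, 0, 0, 0], [0, 0, 0, 0, 0, 0, 0], [0, 0, 0, 0, 0, 0, 1], [0, 0, 0, 0, 0, 0, 1], [0, 0, 0, 0, 0, 0, 1], [0, 0, 0, 0, 0, 0, 1], [0, 0, 0, 0, 0, 0, 1], [0, 0, 0, 0, 0, 0, 1], [0, 0, -15, 0, 0, 0, 1], [0, 0, -20, 0, 0, 0, 1], [0, 0, -20, 0, 0, 0, 1], [0, 0, -15, 0, 0, 0, 1]]])

```text
time_s: 8.1
eef_pos: [0.4896, 0.0361, 0.1054]
tcp_rot: [1.0, 0.014, 0.0, 0.0]
ft_force: [-0.4, -0.2, 0.1]
finger_gap: 0.0859
```

```bash
python3 -c "
from h import *
to([.490,.1455,.031])
im=snapshot('side');cv2.imwrite('pics/s5.png',cv2.resize(im[100:270,200:420],None,fx=3,fy=3)[:,:,::-1])"
```

```text
8.1 [0.4896 0.0361 0.1054] yaw 1.6 [ 0.001 -0.    -1.   ] F [-0.4 -0.2  0.1] gap 0.0859 q [ 0.12  0.35 -0.34  2.07  0.17  0.74 -1.87]
go mm [   3.3 -109.3   74.4]
```

View pics/s5.png

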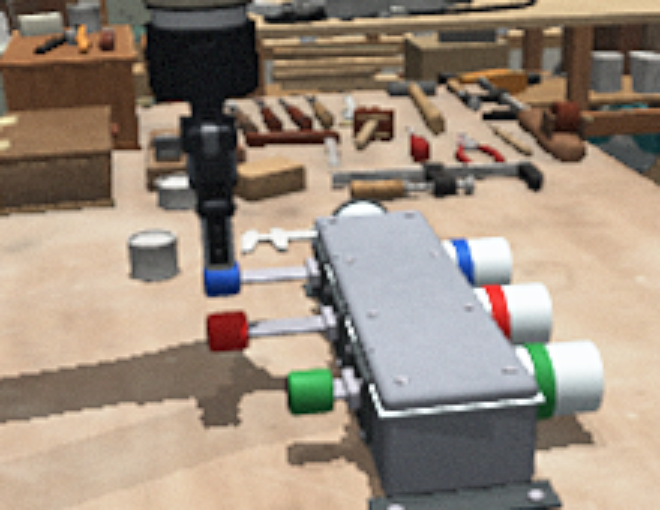

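Red stayed out at crop (227,331), and blue is still out. Next I'll move over blue.

Emit:
move_arm(moves=[[[0, -20, 0, 0, 0, 0, 1], [0, -25, 0, 0, 0, 0, 1], [0, -25, 0, 0, 0, 0, 1], [0, -25, 0, 0, 0, 0, 1], [0, -14, 0, 0, 0, 0, 1], [0, 0, 0, 0, 0, 0, 1], [0, 0, 10, 0, 0, 0, 1], [0, 0, 10, 0, 0, 0, 1], [0, 0, 0, 0, 0, 0, 1]]])

```text
time_s: 9.05
eef_pos: [0.4851, 0.143, 0.0823]
tcp_rot: [1.0, 0.013, -0.002, 0.001]
ft_force: [-0.8, 0.7, -1.2]
finger_gap: 0.0855
```

```bash
python3 -c "
from h import *
to([.490,.1455,.031])"
```

```text
9.05 [0.4851 0.143  0.0823] yaw 1.48 [-0.004 -0.002 -1.   ] F [-0.8  0.7 -1.2] gap 0.0855 q [-0.09  0.41 -0.35  2.05  0.21  0.71 -2.12]
go mm [ 5.1 -2.5 51.2]
```

Emit:
move_arm(moves=[[[4, -2, 0, 0, 0, 0, 1], [0, 0, 10, 0, 0, 0, 1], [0, 0, 15, 0, 0, 0, 1], [0, 0, 15, 0, 0, 0, 1], [0, 0, 8, 0, 0, 0, 1], [0, 0, 0, 0, 0, 0, 1], [0, 0, 0, 0, 0, 0, 1]]])

```text
time_s: 9.75
eef_pos: [0.4906, 0.1473, 0.0364]
tcp_rot: [1.0, 0.014, 0.0, -0.0]
ft_force: [-0.3, -0.5, 1.6]
finger_gap: 0.0855
```

```bash
python3 -c "
from h import *
to([.490,.1455,.033])
im=snapshot('side');cv2.imwrite('pics/s6.png',cv2.resize(im[100:270,200:420],None,fx=3,fy=3)[:,:,::-1])"
```

```text
9.75 [0.4906 0.1473 0.0364] yaw 1.6 [ 0.  0. -1.] F [-0.3 -0.5  1.6] gap 0.0855 q [-0.12  0.49 -0.32  2.07  0.26  0.62 -2.16]
go mm [-0.6  1.8  3.4]
```

View pics/s6.png

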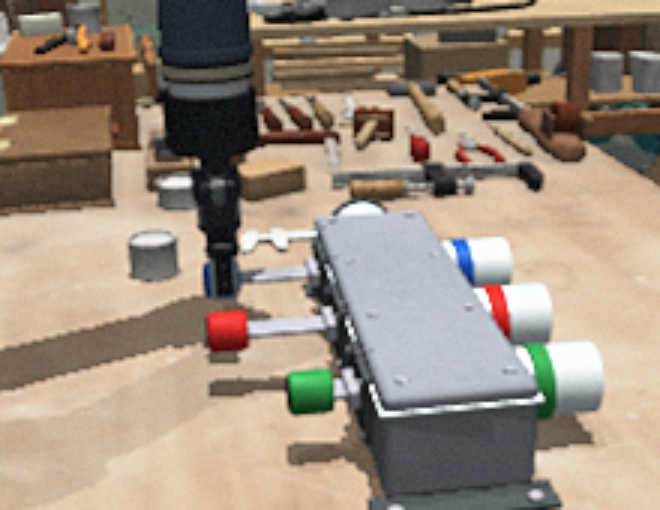

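The fingers straddle blue. I'll lower 4 mm and close.

Emit:
move_arm(moves=[[[0, 0, 4, 0, 0, 0, 1], [0, 0, 0, 0, 0, 0, 0], [0, 0, 0, 0, 0, 0, 0], [0, 0, 0, 0, 0, 0, 0], [0, 0, 0, 0, 0, 0, 0], [0, 0, 0, 0, 0, 0, 0], [0, 0, 0, 0, 0, 0, 0], [0, 0, 0, 0, 0, 0, 0], [0, 0, 0, 0, 0, 0, 0]]])

```text
time_s: 10.7
eef_pos: [0.4904, 0.1474, 0.0327]
tcp_rot: [1.0, 0.014, 0.0, -0.0]
ft_force: [-1.3, -0.8, 6.2]
finger_gap: 0.0287
```

Emit:
move_arm(moves=[[[5, 0, 0, 0, 0, 0, 0], [5, 0, 0, 0, 0, 0, 0], [5, 0, 0, 0, 0, 0, 0], [5, 0, 0, 0, 0, 0, 0], [5, 0, 0, 0, 0, 0, 0], [5, 0, 0, 0, 0, 0, 0], [5, 0, 0, 0, 0, 0, 0], [5, 0, 0, 0, 0, 0, 0], [5, 0, 0, 0, 0, 0, 0], [5, 0, 0, 0, 0, 0, 0], [0, 0, 0, 0, 0, 0, 0]]])

```text
time_s: 11.8
eef_pos: [0.5404, 0.1488, 0.0327]
tcp_rot: [1.0, 0.014, -0.0, 0.0]
ft_force: [-0.3, -0.1, 8.9]
finger_gap: 0.0284
```

```bash
python3 -c "
from h import *
to([.540,.147,.033])
im=snapshot('side');cv2.imwrite('pics/s7.png',cv2.resize(im[100:270,200:420],None,fx=3,fy=3)[:,:,::-1])"
```

```text
11.8 [0.5404 0.1488 0.0327] yaw 1.58 [-0.001 -0.    -1.   ] F [-0.3 -0.1  8.9] gap 0.0284 q [-0.11  0.56 -0.31  1.96  0.26  0.67 -2.12]
go mm [-0.5  1.8 -0.3]
```

View pics/s7.png

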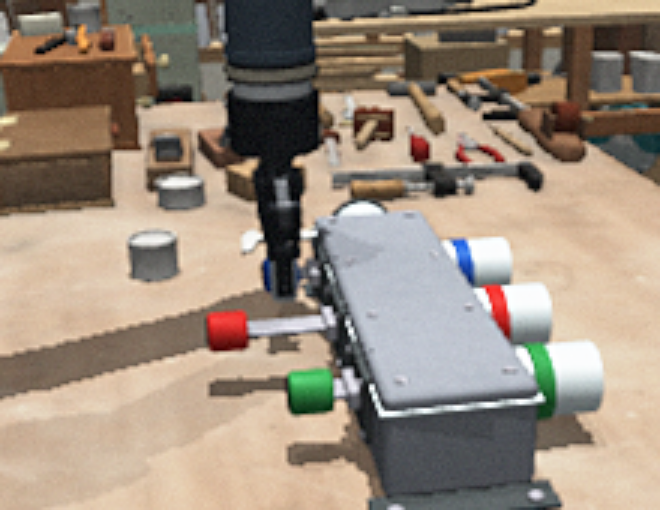

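Blue is home while red is still out. I'll press 2 mm more, then release and lift clear.

Emit:
move_arm(moves=[[[2, 0, 0, 0, 0, 0, 0], [0, 0, 0, 0, 0, 0, 0], [0, 0, 0, 0, 0, 0, 1], [0, 0, 0, 0, 0, 0, 1], [0, 0, 0, 0, 0, 0, 1], [0, 0, 0, 0, 0, 0, 1], [0, 0, 0, 0, 0, 0, 1], [0, 0, 0, 0, 0, 0, 1], [0, 0, -10, 0, 0, 0, 1], [0, 0, -15, 0, 0, 0, 1], [0, 0, -20, 0, 0, 0, 1], [0, 0, -20, 0, 0, 0, 1]]])

```text
time_s: 13.05
eef_pos: [0.5426, 0.1488, 0.0993]
tcp_rot: [1.0, 0.014, 0.001, -0.0]
ft_force: [0.8, 1.1, 0.1]
finger_gap: 0.0854
```

Emit:
move_arm(moves=[[[0, 0, -30, 0, 0, 0, 1], [0, 0, -30, 0, 0, 0, 1], [0, 0, -20, 0, 0, 0, 1], [0, -30, 0, 0, 0, 0, 1], [0, -30, 0, 0, 0, 0, 1], [0, -30, 0, 0, 0, 0, 1], [0, 0, 0, 0, 0, 0, 1], [0, 0, 0, 0, 0, 0, 1]]])

```text
time_s: 13.85
eef_pos: [0.5397, 0.2392, 0.1785]
tcp_rot: [1.0, 0.015, 0.001, -0.0]
ft_force: [0.4, -0.2, -0.5]
finger_gap: 0.0854
```

```bash
python3 -c "
from h import *
to([.540,.147,.033])
for c in('side','top'):
    im=snapshot(c)
    if c=='side': cv2.imwrite('pics/s8.png',cv2.resize(im[100:270,200:420],None,fx=3,fy=3)[:,:,::-1])
    else: cv2.imwrite('pics/t8.png',im[:,:,::-1])
    for n in('red_knob','blue_knob','green_knob'): print(c,n,[(d['at'],d['confidence']) for d in find_in(c,n)[:1]])
"
```

```text
13.85 [0.5397 0.2392 0.1785] yaw 1.69 [ 0.001  0.    -1.   ] F [ 0.4 -0.2 -0.5] gap 0.0854 q [-0.19  0.41 -0.39  1.78  0.19  0.98 -2.2 ]
go mm [ -2.6  92.2 145.5]
side red_knob [([0.5076, 0.027, 0.052], 0.67)]
side blue_knob [([0.543, 0.1363, 0.0531], 0.52)]
side green_knob [([0.5474, -0.0803, 0.0543], 0.81)]
top red_knob [([0.517, 0.038, 0.0556], 0.71)]
top blue_knob [([0.5389, 0.1434, 0.064], 0.72)]
top green_knob [([0.5519, -0.069, 0.0586], 0.83)]
```

View pics/s8.png

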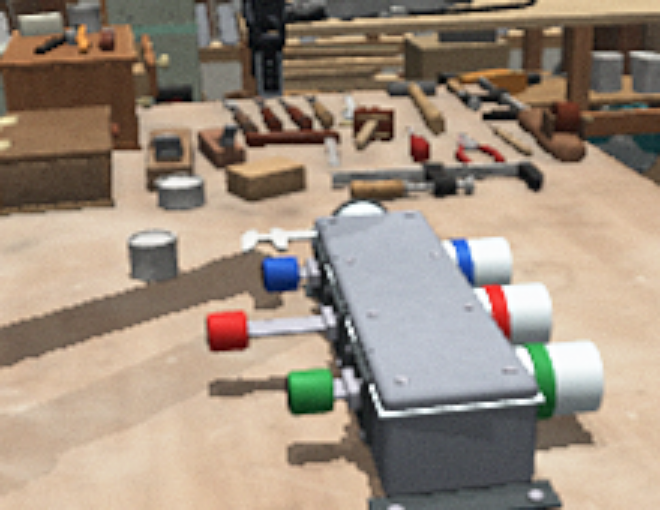

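The side picture shows red out at crop (227,331), with blue home at (281,273) and green home at (310,391). The arm is clear, so I'm handing in.

```bash
python3 -c "
from cell import *
print(close_job())"
```

```text
the job is handed in; nothing more can be done
None
```

I pulled the red knob about 52 mm out to its stop while blue was still out, then pushed the blue knob about 52 mm home. Then I lifted the gripper clear and handed in the job at about 14 s of the 42 s allowed; no verdict was reported.

- **End state:** the last side picture shows red out and blue home, with green home where it started. The gripper was open, well clear, and read about 0.5 N.
- **One disagreement:** for a knob that is out, the network's point sits nearer the manifold than the knob centre. It gave red at x = 0.508–0.517 m, against about 0.49 m from the gripper's travel. It read 0.518 m for blue when that was out at the start, because it counts the blade with the knob. I don't take this as an error in red's position.

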